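Coasters to the shelf edge

ROBOT

A 7-joint arm with a two-finger parallel gripper is mounted at the origin on the work surface. World frame = base frame: x ahead of the robot, y to its left, z up, the work surface at z = 0. Lengths are in m, angles in rad, forces in N, time in s.
With the tool pointing down it reaches from about 0.4 to 0.85 m from the base axis. Payload 4.5 kg.
Tool frame: the origin (TCP) lies midway between the tips of the shut fingers; the grasp point (between the pads) lies 19 mm behind it; z points along the fingers, x is the direction in which the jaws open and shut, and the axes are right-handed (so a half turn about z gives the same grasp; the last joint's range is limited). The gripper opens to 88 mm and grips with 3 to 60 N. Pads are 18 mm wide; open, the fingers measure 123 mm over their backs; the gripper's body (75 mm by 187 mm) begins 45 mm behind the grasp point.
Start: joints at [-1.289, 0.689, -0.195, 1.565, 0.157, 0.902, -0.215], TCP at [0.153, 0.606, 0.214] pointing down, gripper open.
Joint ranges: [-3.01, 3.01], [-0.46, 2.08], [-1.47, 1.51], [0.13, 2.56], [-1, 4.14], [0.04, 2.09], [-2.66, 2.66]. Speed limits (rad/s): [2.57, 2.57, 3.14, 3.14, 3.14, 3.14, 3.14].

INTERFACE

Orientations are given as a unit quaternion [x, y, z, w].
In Python, from plant import r gives the robot as it stands. The module is installed in compiled form; this text tells all that it offers.
- The arm moves only by the tool play_rows, never from a script. Its argument "increments" is a list of rows, each a list of 7 numbers: the opening, from 0 (shut) to 1 (fully open), then the shift along the tool's x, y, z in mm, then the turn, a rotation vector about the tool's x, y, z in rad. In form: [[hand, dx, dy, dz, wx, wy, wz], ...]. A call has exactly 8 rows; each row shifts and turns the pose as measured when the row begins, along the tool's axes as they then stand; what a row does not reach is not made up. A row lasts 1/8 s, in which the tool goes at most 62.5 mm and 10.7 degrees, less where a joint would pass 70% of its speed; a pose out of reach is approached as far as the arm can. A call is refused whole if a number of a shift passes 62.5 or a number of a turn 0.188, either way. A call with a gripper value outside its range is refused whole. The fingers move at their own pace and stop on an object; "grip_force" is the grip in N (left out, the last holds). Time passes only in rows, so rows that do not move let the fingers close, or fill a call up. It gives the time, the measured TCP pose, the force and the opening at its end, in the units of the state.
- r.get_state(): the state, without advancing time (a new reading comes with each control period).
- r.snapshot(name): name is "side" or "top"; returns the picture (384x512x3 uint8, red, green, blue); there is no depth.
- r.get_calibration(name): a dict with "fx", "fy", "cx", "cy" (pixels), "R" (3x3) and "t" (3): a world point X has camera coordinates R X + t. Camera axes: x right, y down, z forward; pixel columns grow to the right and rows downward; lengths in m; the calibration is good to about 2 mm. A picture is of the moment at which its call begins. get_calibration takes no time and is no camera call.
- r.finish_job(): hands the job in, once; it reports no verdict.
The state is a dict: "clock": time; "q": joint angles; "qd": joint speeds; "joint_torque": joint torques, N m; "tool_pos": TCP position; "eef_rot": TCP orientation; "contact_force": force on the tool from outside, world axes, zero at the start; "moment": the same for the moment, N m; "opening": opening from 0.0 (shut) to 1.0 (fully open).
Only numpy, scipy, OpenCV 4.12 (cv2) and the standard library are available. Lean on these libraries where they do the work, as an engineer would, in place of code of your own. Each camera call takes 0.05 s, during which the arm holds its last target.

TASK

Push the two bamboo coasters, the round one and the square one, flat along the walnut shelf to its long front edge (nearest the robot) until about a third of each coaster's width sticks out over that edge, so that they can be taken from below later; leave the square one with its side parallel to the edge. Only slide them with the fingers: do not grasp or lift them or let them fall, and leave everything else where it stands.

Things in the scene. Friction and masses are not known exactly. Their poses are not given: they have to be found in the camera images.
- shelf_edge (a point): middle of the front upper edge of the low dark walnut shelf (the long edge nearest the robot); the shelf is fixed, its flat top lies at this point's height, 90 mm above the counter. +x points level from the front edge back across the shelf, square to the edge; +y runs along the edge to the left; z up. The shelf top reaches from x = 0 to 280 mm and y = -410 to 410 mm in this frame, without any lip or rail; the shelf may be turned up to 6 degrees
- coaster_round: round bamboo coaster, 100 mm diameter, 10 mm thick, about 55 g, lying flat and loose on the shelf; origin at the centre of its underside, z up. Slides with ordinary wood friction and stops when no longer pushed
- coaster_square: square bamboo coaster, 100 x 100 mm, 10 mm thick, about 65 g, lying flat and loose on the shelf, turned up to 17 degrees from the shelf edge; origin at the centre of its underside, x and y along its sides, z up. Slides with ordinary wood friction and stops when no longer pushed
- jar: airtight glass jar with wire latch and glass lid, closed, 96 mm across, 147 mm high, standing near one end of the shelf; loose, to be left alone; origin at the centre of its underside
- moka_pot: tall plain steel moka pot, round, 92 mm across, 207 mm high, with a black handle reaching 85 mm to its +x side, standing near the other end of the shelf; loose, to be left alone; origin at the centre of its underside
- striped_cup: small white cup with blue upright stripes, no handle, 68 mm across the rim, 58 mm high, on the shelf between the coasters; loose, to be left alone; origin at the centre of its underside
- shaker: salt shaker, glass with a steel cap, 38 mm across, 60 mm high, on the shelf between the coasters, near the front edge; loose, to be left alone; origin at the centre of its underside
- sugar_tin: small plain steel tin with a lid, round, 52 mm across, 55 mm high, on the shelf between the coasters, behind the cup; loose, to be left alone; origin at the centre of its underside
Mind the look-alikes: they are no part of the job. Leave any orange look-alike of the coaster_round alone. What is shaped like the coaster_square but orange is not meant.

How it is judged:
By the outcome, as a careful person would: the job done as asked, in the order asked, and still so for the second after the job is handed in, with the robot touching nothing.
It also fails if it takes over 61 s, if anything falls off the work surface, if the arm or the gripper's body presses on something with over 40 N, if the wrist force passes 120 N, or if a joint passes its speed limit or range.

## Working session

There is one attempt and no reset: what is moved stays moved. The work goes in short steps, Python scripts to look and compute and a tool call to move; the robot and the scene stay as the last step left them, time stands still between calls to the robot, and variables do not carry over. Pictures are saved under pics/ and viewed, and the job is handed in when it is done.

Besides the shell and the picture viewer there is one more tool, called after "Call:" as name(argument=value, ...), one argument or row to a line, values as JSON. play_rows: Moves the arm, as the interface text tells. Its arguments: {"type":"object","properties":{"increments":{"type":"array"},"grip_force":{"type":"number"}},"required":["increments"]}

```bash
mkdir -p pics; python3 - <<'E'
from plant import r
import cv2
for n in("top","side"):
    c=r.get_calibration(n);print(n,c)
    cv2.imwrite(f"pics/{n}0.png",cv2.resize(r.snapshot(n)[:,:,::-1],None,fx=1.5,fy=1.5,interpolation=cv2.INTER_CUBIC))
    cv2.imwrite(f"pics/{n}0raw.png",r.snapshot(n)[:,:,::-1])
s=r.get_state();print(s)
E
```

```text
top {'fx': 476.8692942643535, 'fy': 476.8692942643535, 'cx': 253.3187224351559, 'cy': 195.12316331048854, 'R': array([[-0.01172788, -0.99991543,  0.00562115],
       [-0.9924325 ,  0.01095258, -0.12230199],
       [ 0.12223008, -0.00701296, -0.99247701]]), 't': array([0.01299262, 0.49797572, 1.13700028])}
side {'fx': 361.6455493872181, 'fy': 361.6455493872181, 'cx': 258.6638892495964, 'cy': 194.36044860463127, 'R': array([[ 0.74182664, -0.67037649, -0.01698794],
       [-0.43187949, -0.45822381, -0.77685973],
       [ 0.51300422,  0.58363199, -0.62944449]]), 't': array([-0.36405201,  0.28684878,  0.66001309])}
{'clock': 0.2, 'q': array([-1.28921525,  0.68964535, -0.19455426,  1.56588412,  0.15729391,
        0.90247443, -0.21509919]), 'qd': array([ 0.00088703, -0.00265141, -0.00075387, -0.00354592, -0.00108884,
       -0.00098763, -0.00101406]), 'joint_torque': array([ 6.32420597e-04, -5.27403581e+01, -1.26579367e+00, -1.53444135e+01,
       -5.22393279e-02,  4.60306183e-03,  1.52727907e-04]), 'tool_pos': array([0.15320601, 0.60555145, 0.21324501]), 'eef_rot': array([ 7.89049702e-01,  6.14329151e-01, -3.85866348e-04,  3.36298784e-04]), 'contact_force': array([ 0.38988448,  1.12891529, -0.15972285]), 'moment': array([-0.03084595,  0.05019836, -0.03156597]), 'opening': 0.9965618572971772}
```

View pics/top0.png

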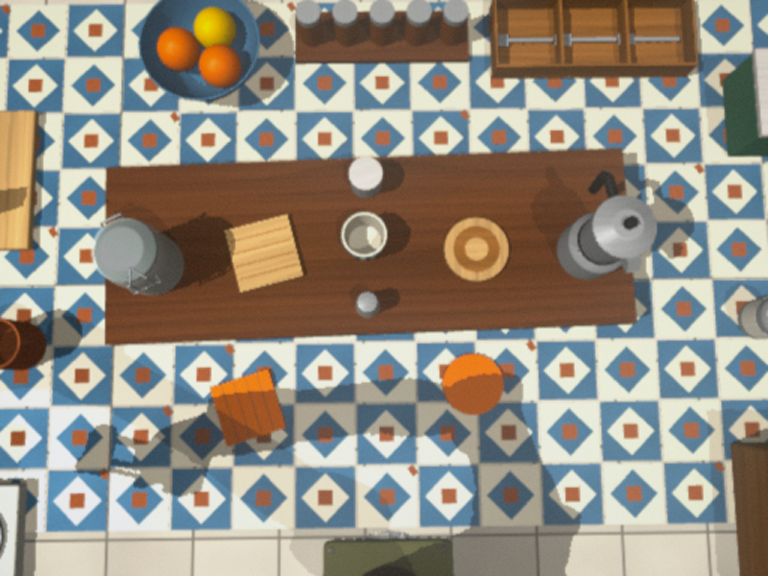

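View pics/side0.png

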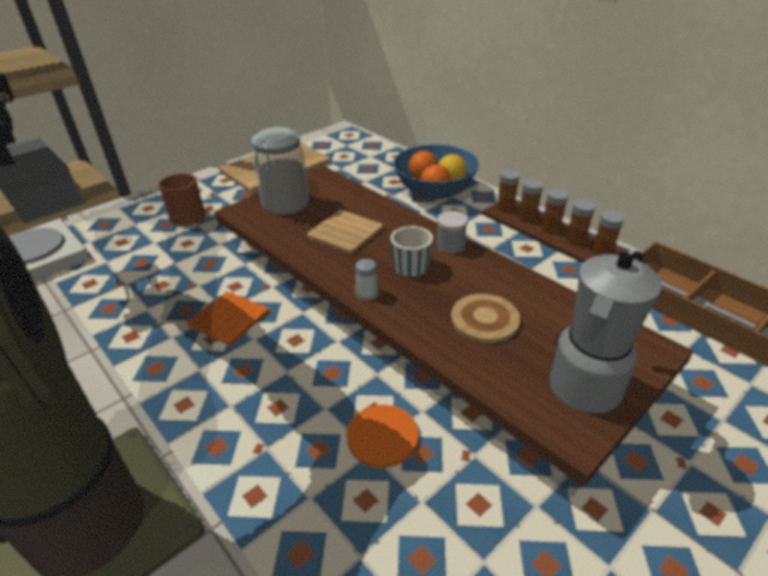

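The bamboo coasters are at about (265,252) for the square and (476,249) for the round in the enlarged top view, both on the shelf. Their orange look-alikes lie on the counter at (248,408) and (473,384), so they're not meant. The sugar tin is at (365,177), the cup at (364,236), the shaker at (368,303), the jar on the left and the moka pot on the right. Next I'll measure these.

```bash
cat > h.py <<'E'
import numpy as np,cv2
from plant import r
def ray(n,uv,z):
    c=r.get_calibration(n);R=np.array(c['R']);t=np.array(c['t'])
    uv=np.atleast_2d(np.array(uv,float))
    d=np.c_[(uv[:,0]-c['cx'])/c['fx'],(uv[:,1]-c['cy'])/c['fy'],np.ones(len(uv))]@R
    C=-R.T@t
    return C+d*((z-C[2])/d[:,2])[:,None]
def proj(n,X):
    c=r.get_calibration(n);X=np.atleast_2d(X)@np.array(c['R']).T+np.array(c['t'])
    return np.c_[X[:,0]/X[:,2]*c['fx']+c['cx'],X[:,1]/X[:,2]*c['fy']+c['cy']]
def bamboo(im): # BGR
    h=cv2.cvtColor(im,cv2.COLOR_BGR2HSV)
    m=((h[...,0]>=9)&(h[...,0]<=24)&(h[...,1]>60)&(h[...,1]<215)&(h[...,2]>115)).astype(np.uint8)*255
    return cv2.morphologyEx(m,cv2.MORPH_CLOSE,np.ones((5,5)))
def shelfframe(E,th):
    c,s=np.cos(th),np.sin(th)
    return lambda P:(np.atleast_2d(P)[:,:2]-E[:2])@np.array([[c,-s],[s,c]])
def coasters(im,n='top',z=.1):
    out=[]
    cs,_=cv2.findContours(bamboo(im),cv2.RETR_EXTERNAL,cv2.CHAIN_APPROX_NONE)
    for c in cs:
        if not 1000<cv2.contourArea(c)<3500: continue
        P=ray(n,c[:,0,:],z)[:,:2]
        rc=cv2.minAreaRect((P*1000).astype(np.float32))
        M=cv2.moments((P*1e4).astype(np.float32)); 
        out.append((c[:,0].mean(0).round(1),np.array([M['m10'],M['m01']])/M['m00']/10,rc))
    return out
E
python3 - <<'E'
from h import *
im=cv2.imread('pics/top0raw.png')
for o in coasters(im): print(o)
# shelf corners: click 1.5x px
g=np.array([[106,344],[634,322],[623,150],[106,168]])/1.5-.17
hsv=cv2.cvtColor(im,cv2.COLOR_BGR2HSV)
# front edge refine: shelf dark brown mask, last row per column
m=((hsv[...,2]<125)&((hsv[...,0]<15)|(hsv[...,0]>170))&(hsv[...,1]>80)).astype(np.uint8)
cv2.imwrite('pics/mask0.png',np.hstack([m*255,bamboo(im)])[::1,::1])
P=ray('top',g,.09);print(P.round(4))
for a,b in((0,1),(1,2),(2,3),(3,0)):print(np.linalg.norm(P[a]-P[b]),np.degrees(np.arctan2(*(P[a]-P[b])[[1,0]])))
E
```

```text
(array([159.5, 267.6]), array([320.21427413, 211.72139949]), ((326.9291076660156, 218.9990234375), (138.91458129882812, 108.5303955078125), 17.319223403930664))
(array([316.5, 253.9]), array([ 351.20475049, -131.21597142]), ((350.2255859375, -135.3535919189453), (109.49056243896484, 92.25077819824219), 89.31334686279297))
(array([ 11.6, 123.5]), array([674.89914608, 573.29583924]), ((665.0869140625, 569.9544677734375), (243.52220153808594, 56.06906509399414), 3.0343668460845947))
[[ 0.4166  0.4287  0.09  ]
 [ 0.4412 -0.3835  0.09  ]
 [ 0.7156 -0.3811  0.09  ]
 [ 0.6943  0.4384  0.09  ]]
0.8125296784741016 91.73732130843919
0.2743469395320192 -179.50084901039463
0.8197730877901314 -88.51283529196357
0.27786512200038893 2.006903842732242
```

View pics/mask0.png

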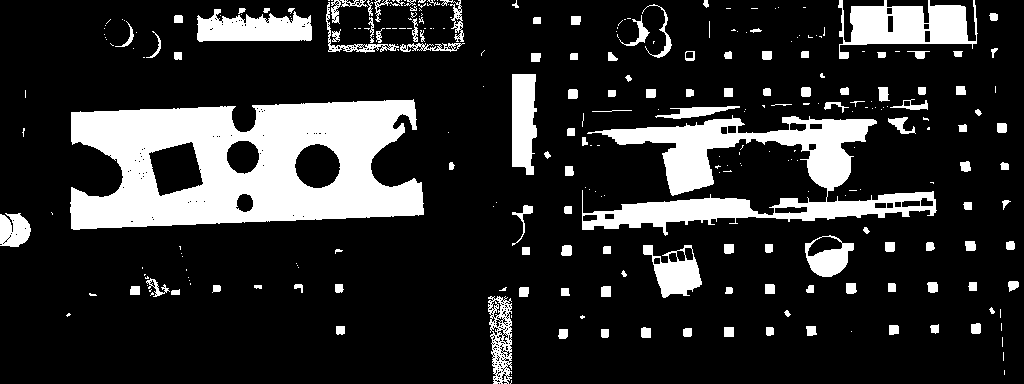

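```bash
cat >> h.py <<'E'
def smask(im):
    hsv=cv2.cvtColor(im,cv2.COLOR_BGR2HSV)
    return ((hsv[...,2]<125)&((hsv[...,0]<15)|(hsv[...,0]>170))&(hsv[...,1]>80)).astype(np.uint8)
def rob(x,y):
    k=np.ones(len(x),bool)
    for _ in range(15):
        p=np.polyfit(x[k],y[k],1);e=np.abs(np.polyval(p,x)-y);k=e<max(.7,1.5*np.median(e[k]))
    return p
E
python3 - <<'E'
from h import *
im=cv2.imread('pics/top0raw.png')
m=smask(im)[95:235]
cols=np.arange(80,412)
bot=np.array([95+np.where(m[:,c])[0].max()+.5 for c in cols]);top=np.array([95+np.where(m[:,c])[0].min()-.5 for c in cols])
pb=rob(cols,bot);pt=rob(cols,top);print(pb,pt)
rows=np.r_[115:140,200:226]
L=np.array([60+np.where(m[a-95,60:440])[0].min()-.5 for a in rows]);R=np.array([60+np.where(m[a-95,60:440])[0].max()+.5 for a in rows])
print(L,R)
cam=r.get_calibration('top');print('C',-np.array(cam['R']).T@cam['t'])
for p in(pb,pt):
    P=ray('top',[[c,np.polyval(p,c)] for c in(75,245,415)],.09);print(P.round(4),np.degrees(np.arctan2(*(P[0]-P[2])[[1,0]]))-90)
for name,c,rws in(('L',L,rows),('R',R,rows)):
    print(name,ray('top',np.c_[c,rws],.09)[::8].round(4))
# coaster holes
full=smask(im);full[full>0]=255
cs,_=cv2.findContours(255-full,cv2.RETR_LIST,cv2.CHAIN_APPROX_NONE)
for c in cs:
    if 1000<cv2.contourArea(c)<4000:
        P=(ray('top',c[:,0],.1)[:,:2]*1000).astype(np.float32)
        print(c[:,0].mean(0).round(1),cv2.minAreaRect(P),cv2.minEnclosingCircle(P))
cv2.imwrite('pics/crop0.png',cv2.resize(im[90:300,60:440],None,fx=2.1,fy=2.1,interpolation=cv2.INTER_CUBIC))
E
```

```text
[-4.04482304e-02  2.31899920e+02] [-3.76144983e-02  1.14416610e+02]
[70.5 70.5 70.5 70.5 70.5 70.5 70.5 70.5 70.5 70.5 70.5 70.5 70.5 70.5
 70.5 70.5 70.5 70.5 70.5 70.5 70.5 70.5 70.5 70.5 70.5 70.5 70.5 69.5
 69.5 70.5 70.5 70.5 69.5 69.5 69.5 69.5 69.5 69.5 70.5 70.5 70.5 70.5
 70.5 70.5 70.5 70.5 70.5 70.5 70.5 70.5 70.5] [415.5 415.5 415.5 415.5 416.5 415.5 415.5 415.5 415.5 415.5 415.5 416.5
 416.5 416.5 416.5 404.5 404.5 404.5 402.5 401.5 400.5 399.5 398.5 397.5
 396.5 422.5 422.5 422.5 423.5 422.5 422.5 422.5 422.5 423.5 423.5 423.5
 423.5 423.5 423.5 423.5 418.5 393.5 369.5 345.5 321.5 295.5 269.5 244.5
 219.5 195.5 171.5]
C [0.35538403 0.01551113 1.18927704]
[[ 0.4172  0.4184  0.09  ]
 [ 0.4285  0.0277  0.09  ]
 [ 0.44   -0.366   0.09  ]] 1.6674430877470883
[[ 0.6948  0.4278  0.09  ]
 [ 0.7064  0.025   0.09  ]
 [ 0.7181 -0.3808  0.09  ]] 1.6530334926707013
L [[0.6866 0.4381 0.09  ]
 [0.6671 0.4374 0.09  ]
 [0.6478 0.4368 0.09  ]
 [0.6285 0.4361 0.09  ]
 [0.4678 0.4328 0.09  ]
 [0.4492 0.4298 0.09  ]
 [0.4308 0.4292 0.09  ]]
R [[ 0.6783 -0.3799  0.09  ]
 [ 0.6588 -0.3789  0.09  ]
 [ 0.6397 -0.3517  0.09  ]
 [ 0.6205 -0.3318  0.09  ]
 [ 0.4587 -0.3844  0.09  ]
 [ 0.4402 -0.3741  0.09  ]
 [ 0.4269  0.0865  0.09  ]]
[317.2 165.7] ((556.5888671875, -140.96435546875), (101.44825744628906, 101.71380615234375), 55.17071533203125) ((556.8035888671875, -140.80307006835938), 51.62773895263672)
[175.7 168.3] ((554.5230102539062, 186.3234405517578), (104.43787384033203, 106.61858367919922), 14.511675834655762) ((554.5164184570312, 187.7255401611328), 71.29808044433594)
[252.8  25.8] ((903.3922729492188, 1.296539306640625), (85.94424438476562, 279.23773193359375), 0.03394601494073868) ((895.8748168945312, 1.74212646484375), 142.46453857421875)
```

View pics/crop0.png

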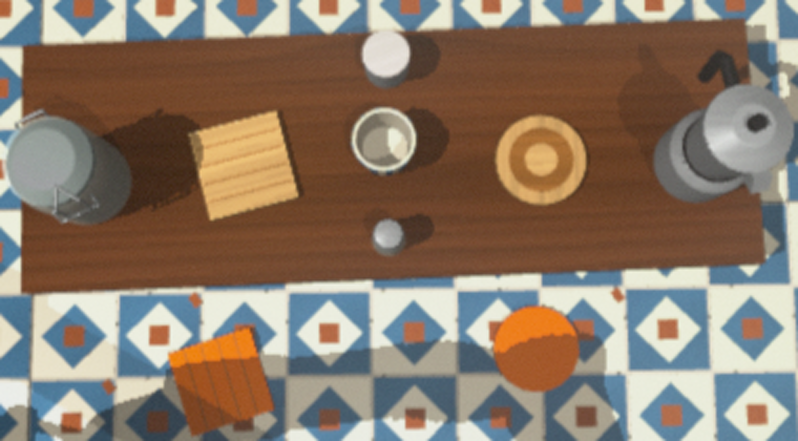

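Call:
play_rows(
  increments=[
    [0.7,0,0,-10,0,0,-0.05],
    [0.7,0,0,-10,0,0,-0.05],
    [0.7,0,0,-10,0,0,-0.05],
    [0.7,0,0,-10,0,0,-0.05],
    [0.7,0,0,-10,0,0,-0.04],
    [0.7,0,0,-10,0,0,-0.04],
    [0.7,0,0,-5,0,0,0],
    [0.7,0,0,0,0,0,0],
  ],
)

```text
clock: 1.2
tool_pos: [0.1531, 0.6037, 0.2777]
eef_rot: [0.693, 0.721, -0.003, 0.002]
contact_force: [-0.5, 0.7, 0.5]
opening: 0.7
```

```bash
cat >> h.py <<'E'
from scipy.spatial.transform import Rotation as Ro
E0=np.array([.4277,.0228]);TH=.029
def S(P): 
    P=np.atleast_2d(P)[:,:2]-E0;return np.c_[P[:,0]*np.cos(TH)+P[:,1]*np.sin(TH),P[:,1]*np.cos(TH)-P[:,0]*np.sin(TH)]
def W(P,z):
    P=np.atleast_2d(P);c,s=np.cos(TH),np.sin(TH)
    return np.c_[E0[0]+P[:,0]*c-P[:,1]*s,E0[1]+P[:,0]*s+P[:,1]*c,np.full(len(P),z)]
def st():
    s=r.get_state();M=Ro.from_quat(s['eef_rot']).as_matrix()
    print('t',round(s['clock'],2),'shelf xy mm',(S(s['tool_pos'])[0]*1000).round(1),'z',round(s['tool_pos'][2]*1000,1),'yaw err',round(np.arctan2(M[1,0],M[0,0])-np.pi/2-TH,4),'toolz',M[:,2].round(4),'F',s['contact_force'].round(1),'op',round(s['opening'],3),'q',s['q'].round(2))
E
python3 -c "
from h import *;st()"
```

```text
t 1.2 shelf xy mm [-257.6  588.6] z 277.7 yaw err 0.0115 toolz [-9.0e-04 -6.9e-03 -1.0e+00] F [-0.5  0.7  0.5] op 0.7 q [-1.24  0.63 -0.29  1.48  0.19  1.07  0.04]
```

Call:
play_rows(
  increments=[
    [0.7,-25,15,0,0,0,0],
    [0.7,-45,28,0,0,0,0.01],
    [0.7,-45,28,0,0,0,0],
    [0.7,-45,28,0,0,0,0],
    [0.7,-45,28,0,0,0,0],
    [0.7,-45,28,0,0,0,0],
    [0.7,-45,28,0,0,0,0],
    [0.7,-45,28,0,0,0,0],
  ],
)

```text
clock: 2.2
tool_pos: [0.3776, 0.2632, 0.2758]
eef_rot: [0.695, 0.719, -0.004, 0.001]
contact_force: [1.0, 1.7, 0.1]
opening: 0.699
```

```bash
python3 -c "
from h import *;st()"
```

```text
t 2.2 shelf xy mm [-43.1 241.8] z 275.8 yaw err 0.0052 toolz [-0.0041 -0.008  -1.    ] F [1.  1.7 0.1] op 0.699 q [-0.5   0.4  -0.31  1.94  0.16  0.83  0.71]
```

Call:
play_rows(
  increments=[
    [0.7,-40,10,0,-0.004,0.008,0.005],
    [0.7,-35,20,0,0,0,0],
    [0.7,-3,40,0,0,0,0],
    [0.7,0,45,0,0,0,0],
    [0.7,0,45,0,0,0,0],
    [0.7,0,45,0,0,0,0],
    [0.7,0,45,0,0,0,0],
    [0.7,0,20,0,0,0,0],
  ],
)

```text
clock: 3.2
tool_pos: [0.6569, 0.1805, 0.2717]
eef_rot: [0.702, 0.713, -0.004, -0.0]
contact_force: [-0.1, -0.4, -0.6]
opening: 0.7
```

```bash
python3 -c "
from h import *;st()"
```

```text
t 3.2 shelf xy mm [233.7 151. ] z 271.7 yaw err -0.0136 toolz [-0.0054 -0.0055 -1.    ] F [-0.1 -0.4 -0.6] op 0.7 q [-0.22  0.73 -0.25  1.29  0.18  1.16  1.11]
```

Call:
play_rows(
  increments=[
    [0.7,10,-6,10,-0.005,0.005,-0.013],
    [0.7,0,0,25,0,0,0],
    [0.7,0,0,30,0,0,0],
    [0.7,0,0,30,0,0,0],
    [0.7,0,0,30,0,0,0],
    [0.7,0,0,20,0,0,0],
    [0.7,0,0,0,0,0,0],
    [0.7,0,0,0,0,0,0],
  ],
)

```text
clock: 4.2
tool_pos: [0.6507, 0.1897, 0.1176]
eef_rot: [0.699, 0.715, -0.002, -0.001]
contact_force: [1.2, -0.4, 0.1]
opening: 0.705
```

```bash
python3 -c "
from h import *;st()
a=r.snapshot('top')[...,::-1];b=r.snapshot('side')[...,::-1]
cv2.imwrite('pics/t1.png',cv2.resize(a[60:250,40:300],None,fx=3,fy=3));cv2.imwrite('pics/s1.png',cv2.resize(b[50:240,100:360],None,fx=3,fy=3))"
```

```text
t 4.2 shelf xy mm [227.7 160.4] z 117.6 yaw err -0.0057 toolz [-0.0046 -0.0023 -1.    ] F [ 1.2 -0.4  0.1] op 0.705 q [-0.24  0.88 -0.23  1.47  0.24  0.83  1.05]
```

View pics/t1.png

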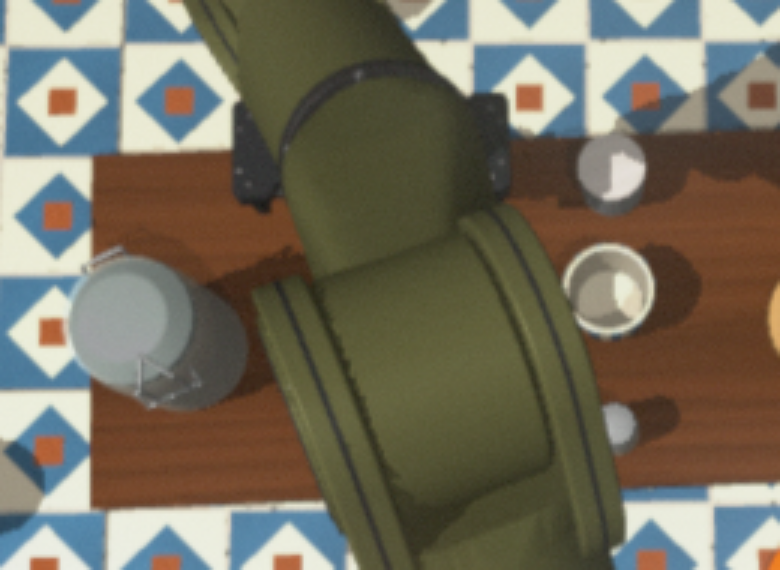

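View pics/s1.png

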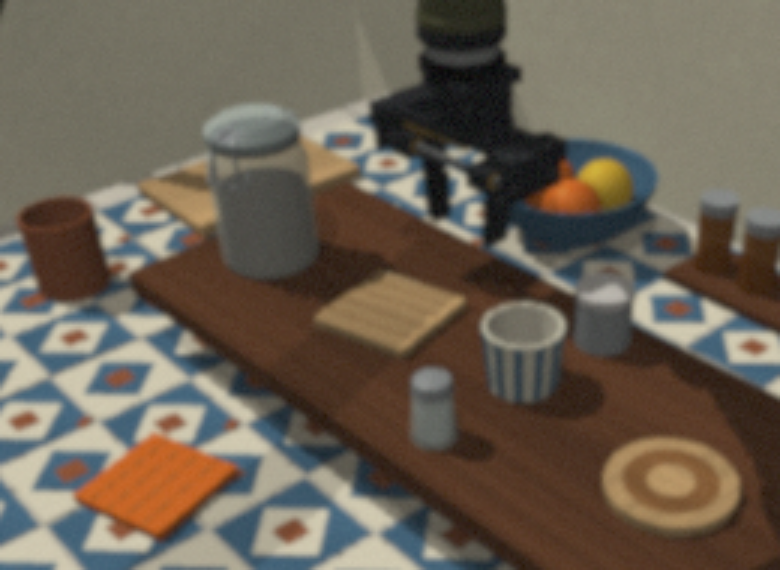

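Call:
play_rows(
  increments=[
    [0.7,0,0,10,-0.004,0.002,-0.005],
    [0.7,0,0,8,0,0,0],
    [0.7,0,0,4,0,0,0],
    [0.7,0,0,1,0,0,0],
    [0.7,0,-6,0,0,0,0],
    [0.7,0,-10,0,0,0,0],
    [0.7,0,-6,0,0,0,0],
    [0.7,0,0,0,0,0,0],
  ],
)

```text
clock: 5.3
tool_pos: [0.6277, 0.1895, 0.0952]
eef_rot: [0.697, 0.717, 0.001, 0.0]
contact_force: [-0.3, 0.2, -0.0]
opening: 0.703
```

```bash
python3 -c "
from h import *;st()
b=r.snapshot('side')[...,::-1]
cv2.imwrite('pics/s2.png',cv2.resize(b[90:210,190:330],None,fx=5,fy=5,interpolation=cv2.INTER_CUBIC))"
```

```text
t 5.3 shelf xy mm [204.7 160.8] z 95.2 yaw err -0.0001 toolz [ 0.0024  0.0011 -1.    ] F [-0.3  0.2 -0. ] op 0.703 q [-0.25  0.88 -0.22  1.56  0.25  0.73  1.02]
```

View pics/s2.png

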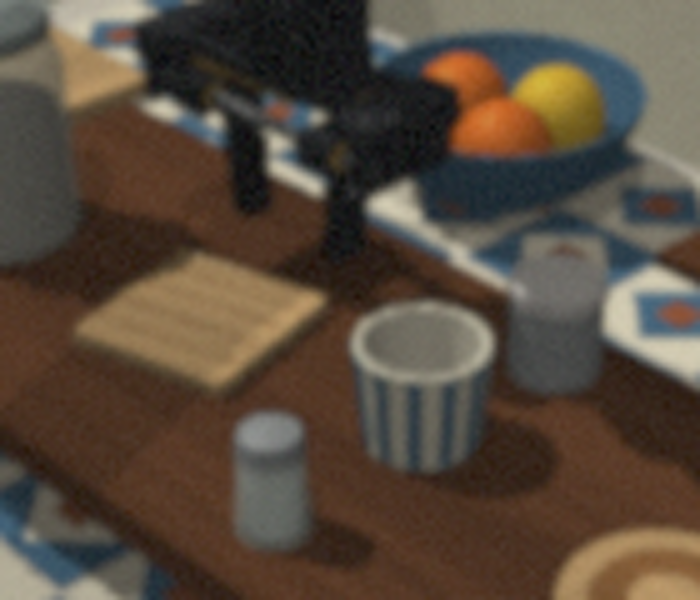

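```bash
python3 -c "
from h import *
uv=np.array([[345,258],[252,210],[327,298],[195,255],[75,325],[218,390]])/5+[190,90]-.4
P=ray('side',uv,.1);print((S(P)*1000).round(1))
P=ray('side',uv[:2],.095);print((S(P)*1000).round(1))
"
```

```text
[[227.2 145.3]
 [226.6 224.8]
 [190.5 121.4]
 [169.  209. ]
 [ 75.2 198.8]
 [ 89.8  96.5]]
[[232.9 151.4]
 [232.4 231.8]]
```

```bash
python3 -c "
from h import *
b=np.mean([r.snapshot('side')[...,::-1].astype(float) for _ in range(3)],0)
b=255*(np.clip(b/255,0,1))**.4
P=W([[.2047,.1608],[.2047,.1298],[.2047,.1918],[.2047,.1128],[.2047,.2088]],.0952);u=proj('side',P);print(u.round(1))
c=cv2.resize(b[100:165,225:290].astype(np.uint8),None,fx=10,fy=10,interpolation=cv2.INTER_CUBIC)
for q in u: cv2.circle(c,tuple(int(v) for v in ((q-[225,100]+.5)*10)),4,(0,0,255),-1)
cv2.imwrite('pics/s3.png',c[:600])"
```

```text
[[249.2 143.6]
 [256.7 147.6]
 [242.  139.7]
 [260.9 149.9]
 [238.1 137.6]]
```

View pics/s3.png

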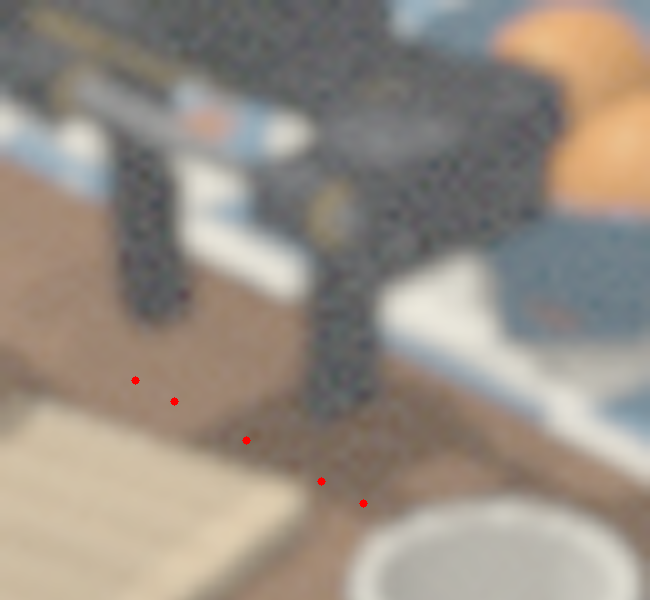

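Call:
play_rows(
  increments=[
    [0.0,0,0,-2,0,0,0],
    [0,0,0,0,0,0,0],
    [0,0,0,0,0,0,0],
    [0,0,0,0,0,0,0],
    [0,0,0,0,0,0,0],
    [0,0,0,0,0,0,0],
    [0,0,0,0,0,0,0],
    [0,0,0,0,0,0,0],
  ],
)

```text
clock: 6.5
tool_pos: [0.6292, 0.1892, 0.097]
eef_rot: [0.697, 0.717, 0.002, 0.001]
contact_force: [-0.4, 0.3, -0.6]
opening: 0.009
```

```bash
python3 -c "
from h import *
st()
b=np.mean([r.snapshot('side')[...,::-1].astype(float) for _ in range(3)],0)
b=255*(np.clip(b/255,0,1))**.4
u=proj('side',r.get_state()['tool_pos']);print(u)
c=cv2.resize(b[100:165,225:290].astype(np.uint8),None,fx=10,fy=10,interpolation=cv2.INTER_CUBIC)
for q in u: cv2.circle(c,tuple(int(v) for v in ((q-[225,100]+.5)*10)),4,(0,0,255),-1)
cv2.imwrite('pics/s4.png',c[:600])"
```

```text
t 6.5 shelf xy mm [206.2 160.5] z 97.0 yaw err -0.0014 toolz [ 0.0036  0.0013 -1.    ] F [-0.4  0.3 -0.6] op 0.009 q [-0.25  0.87 -0.22  1.56  0.25  0.73  1.02]
[[249.60973677 142.86847391]]
```

View pics/s4.png

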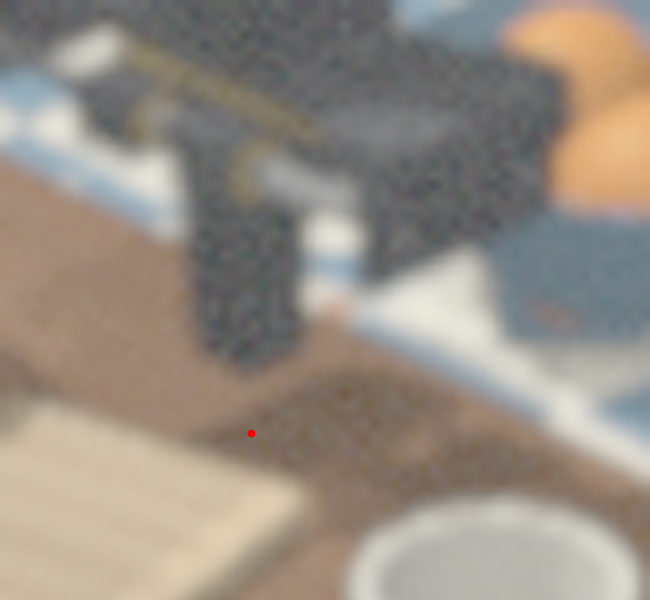

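Call:
play_rows(
  increments=[
    [0.0,0,0,2,0,0,0],
    [0,0,0,1,0,0,0],
    [0,0,0,1,0,0,0],
    [0,0,0,1,0,0,0],
    [0,0,0,1,0,0,0],
    [0,0,0,1,0,0,0],
    [0,0,0,1,0,0,0],
    [0,0,0,0,0,0,0],
  ],
)

```text
clock: 7.65
tool_pos: [0.6291, 0.1892, 0.0883]
eef_rot: [0.697, 0.717, 0.002, 0.001]
contact_force: [1.0, 0.0, -0.4]
opening: 0.007
```

Call:
play_rows(
  increments=[
    [0.0,0,0,1.5,0,0,0],
    [0,0,0,1.5,0,0,0],
    [0,0,0,1,0,0,0],
    [0,0,0,1,0,0,0],
    [0,0,0,1,0,0,0],
    [0,0,0,0,0,0,0],
    [0,0,0,0,0,0,0],
    [0,0,0,0,0,0,0],
  ],
)

```text
clock: 8.65
tool_pos: [0.6292, 0.1893, 0.0819]
eef_rot: [0.697, 0.717, 0.002, 0.001]
contact_force: [-0.2, -0.3, 0.6]
opening: 0.001
```

```bash
python3 -c "
from h import *
st()
b=np.mean([r.snapshot('side')[...,::-1].astype(float) for _ in range(3)],0)
b=255*(np.clip(b/255,0,1))**.4
u=proj('side',r.get_state()['tool_pos']);print(u)
c=cv2.resize(b[100:165,225:290].astype(np.uint8),None,fx=10,fy=10,interpolation=cv2.INTER_CUBIC)
for q in u: cv2.circle(c,tuple(int(v) for v in ((q-[225,100]+.5)*10)),4,(0,0,255),-1)
cv2.imwrite('pics/s5.png',c[:600])"
```

```text
t 8.65 shelf xy mm [206.3 160.5] z 81.9 yaw err -0.0013 toolz [ 0.0036  0.0013 -1.    ] F [-0.2 -0.3  0.6] op 0.001 q [-0.25  0.89 -0.21  1.57  0.26  0.7   1.02]
[[249.79139321 147.40316799]]
```

View pics/s5.png

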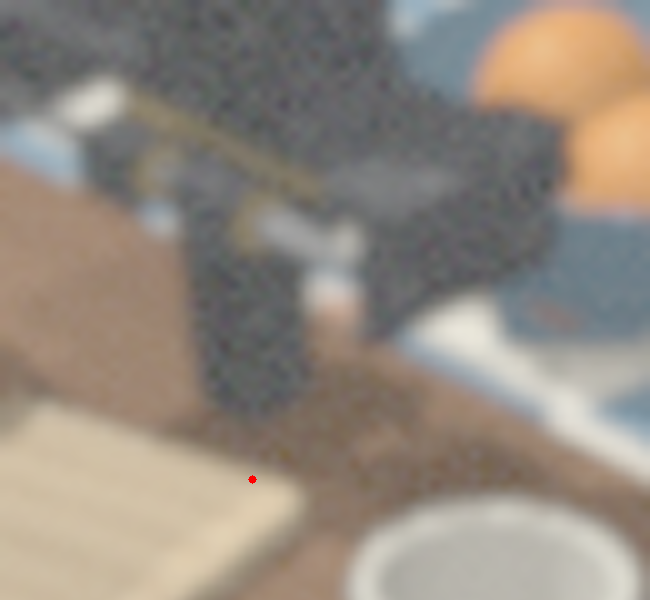

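Call:
play_rows(
  increments=[
    [0.0,0,0,1.5,0,0,0],
    [0,0,0,1.5,0,0,0],
    [0,0,0,1.5,0,0,0],
    [0,0,0,1,0,0,0],
    [0,0,0,1,0,0,0],
    [0,0,0,0,0,0,0],
    [0,0,0,0,0,0,0],
    [0,0,0,0,0,0,0],
  ],
)

```text
clock: 9.8
tool_pos: [0.6292, 0.1893, 0.0749]
eef_rot: [0.697, 0.717, 0.002, 0.001]
contact_force: [0.5, 0.7, 0.3]
opening: 0.005
```

```bash
python3 -c "
from h import *
st()
b=np.mean([r.snapshot('side')[...,::-1].astype(float) for _ in range(3)],0)
b=255*(np.clip(b/255,0,1))**.4
c=cv2.resize(b[100:165,225:290].astype(np.uint8),None,fx=10,fy=10,interpolation=cv2.INTER_CUBIC)
cv2.imwrite('pics/s6.png',c[:600])"
```

```text
t 9.8 shelf xy mm [206.3 160.6] z 74.9 yaw err -0.0013 toolz [ 0.0035  0.0013 -1.    ] F [0.5 0.7 0.3] op 0.005 q [-0.25  0.9  -0.21  1.57  0.26  0.69  1.02]
```

View pics/s6.png

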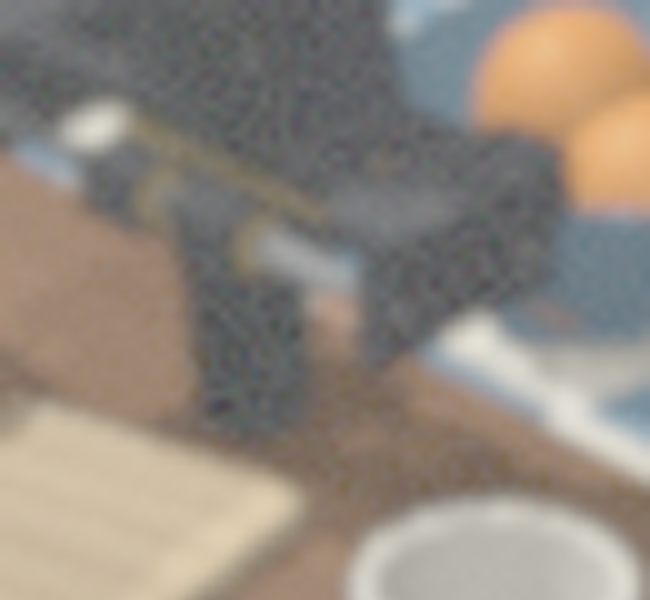

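Call:
play_rows(
  increments=[
    [0.0,0,0,1,0,0,0],
    [0,0,0,1,0,0,0],
    [0,0,0,1,0,0,0],
    [0,0,0,0.7,0,0,0],
    [0,0,0,0.7,0,0,0],
    [0,0,0,0,0,0,0],
    [0,0,0,0,0,0,0],
    [0,0,0,0,0,0,0],
  ],
)

```text
clock: 10.95
tool_pos: [0.6292, 0.1893, 0.0702]
eef_rot: [0.697, 0.717, 0.002, 0.001]
contact_force: [0.5, -0.7, 0.2]
opening: 0.006
```

Call:
play_rows(
  increments=[
    [0.0,0,0,0.7,0,0,0],
    [0,0,0,0.7,0,0,0],
    [0,0,0,0.7,0,0,0],
    [0,0,0,0.7,0,0,0],
    [0,0,0,0.7,0,0,0],
    [0,0,0,0,0,0,0],
    [0,0,0,0,0,0,0],
    [0,0,0,0,0,0,0],
  ],
)

```text
clock: 11.95
tool_pos: [0.6293, 0.1893, 0.0665]
eef_rot: [0.697, 0.717, 0.002, 0.001]
contact_force: [0.9, -0.6, 0.4]
opening: 0.003
```

```bash
python3 -c "
from h import *
st()
b=np.mean([r.snapshot('side')[...,::-1].astype(float) for _ in range(3)],0)
b=255*(np.clip(b/255,0,1))**.4
c=cv2.resize(b[100:165,225:290].astype(np.uint8),None,fx=10,fy=10,interpolation=cv2.INTER_CUBIC)
cv2.imwrite('pics/s7.png',c[:600])"
```

```text
t 11.95 shelf xy mm [206.3 160.6] z 66.5 yaw err -0.0013 toolz [ 0.0035  0.0013 -1.    ] F [ 0.9 -0.6  0.4] op 0.003 q [-0.25  0.92 -0.21  1.57  0.26  0.68  1.01]
```

View pics/s7.png

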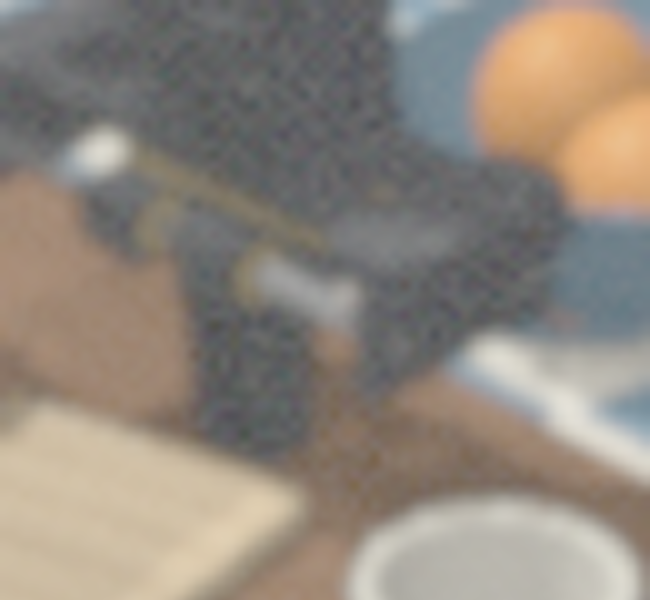

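```bash
python3 -c "
from h import *
for z in(.09,.095,.1,.105): print(z,(S(ray('side',[[250.5,145.5],[246,145],[254,145]],z))*1000).round(1).tolist())
import cv2
a=r.snapshot('top')[...,::-1]
cv2.imwrite('pics/t8.png',cv2.resize(a[60:250,60:260],None,fx=3,fy=3))"
```

```text
0.09 [[205.9, 156.8], [198.7, 168.0], [214.9, 151.7]]
0.095 [[200.5, 150.7], [193.3, 161.8], [209.3, 145.6]]
0.1 [[195.0, 144.5], [187.9, 155.5], [203.7, 139.5]]
0.105 [[189.5, 138.4], [182.5, 149.3], [198.2, 133.4]]
```

View pics/t8.png

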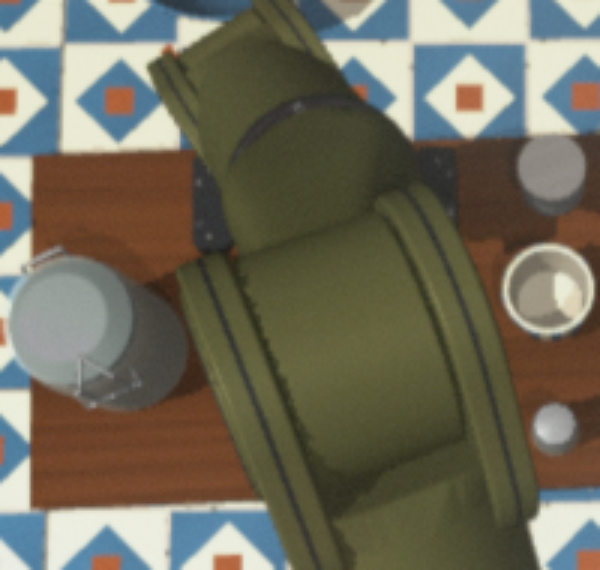

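Call:
play_rows(
  increments=[
    [0.7,0,4,-2,0,0,0],
    [0.7,0,0,0,0,0,0],
    [0.7,0,0,0,0,0,0],
    [0.7,0,0,0,0,0,0],
    [0.7,0,-8,0,0,0,0],
    [0.7,0,-8,0,0,0,0],
    [0.7,0,-8,0,0,0,0],
    [0.7,0,0,0,0,0,0],
  ],
)

```text
clock: 13.15
tool_pos: [0.6073, 0.1887, 0.0686]
eef_rot: [0.697, 0.717, 0.001, 0.001]
contact_force: [-0.2, 0.1, -0.5]
opening: 0.702
```

```bash
cat > see.py <<'E'
from h import *
import sys
st()
b=np.mean([r.snapshot('side')[...,::-1].astype(float) for _ in range(2)],0)
b=255*(np.clip(b/255,0,1))**.55
x,y=int(sys.argv[2]),int(sys.argv[3])
cv2.imwrite(sys.argv[1],cv2.resize(b[y:y+100,x:x+130].astype(np.uint8),None,fx=6,fy=6,interpolation=cv2.INTER_CUBIC))
E
python3 see.py pics/s9.png 190 90
```

```text
t 13.15 shelf xy mm [184.4 160.6] z 68.6 yaw err -0.001 toolz [ 0.0031  0.0012 -1.    ] F [-0.2  0.1 -0.5] op 0.702 q [-0.26  0.89 -0.2   1.64  0.26  0.63  0.99]
```

View pics/s9.png

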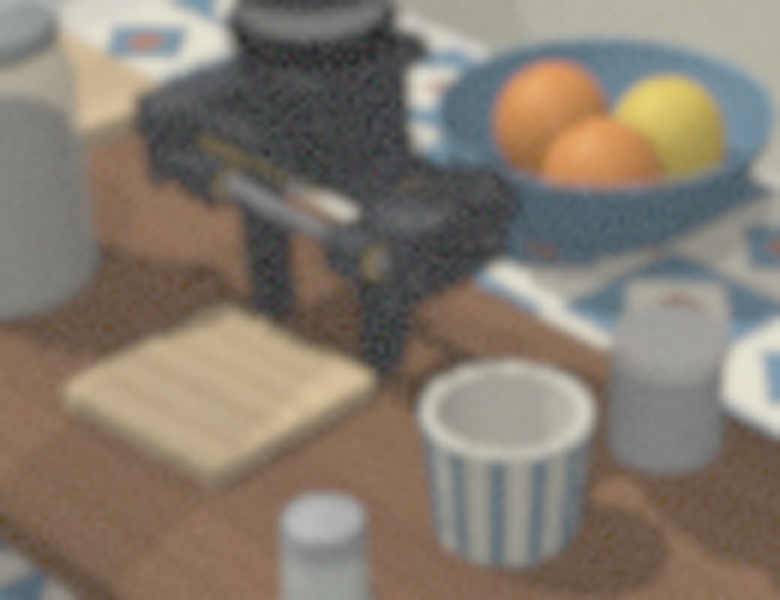

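Call:
play_rows(
  increments=[
    [0.7,0,-8,0,0,0,0],
    [0.7,0,-8,0,0,0,0],
    [0.7,0,-8,0,0,0,0],
    [0.7,0,-8,0,0,0,0],
    [0.7,0,-8,0,0,0,0],
    [0.7,0,-8,0,0,0,0],
    [0.7,0,-8,0,0,0,0],
    [0.7,0,0,0,0,0,0],
  ],
)

```text
clock: 14.25
tool_pos: [0.5485, 0.1873, 0.0686]
eef_rot: [0.697, 0.717, 0.002, 0.001]
contact_force: [0.1, 0.6, -0.1]
opening: 0.699
```

```bash
python3 see.py pics/s10.png 170 90
```

```text
t 14.25 shelf xy mm [125.6 160.9] z 68.6 yaw err -0.0013 toolz [ 0.0047  0.0018 -1.    ] F [ 0.1  0.6 -0.1] op 0.699 q [-0.31  0.84 -0.18  1.82  0.28  0.5   0.93]
```

View pics/s10.png

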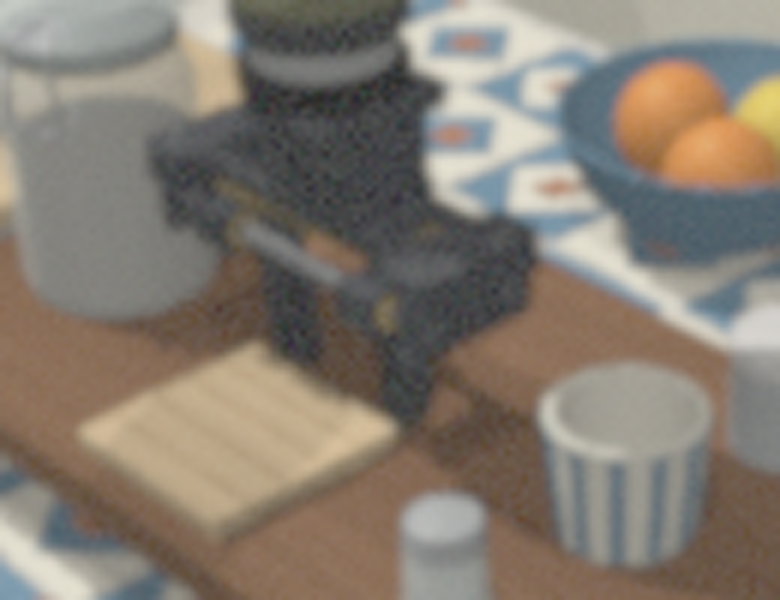

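```bash
cat > cor.py <<'E'
from h import *
import sys
uv=np.array(eval(sys.argv[1]))/6+np.array(eval(sys.argv[2]))-.4
P=S(ray('side',uv,.1))*1000
print(P.round(1),P.mean(0).round(1))
E
python3 cor.py "[[258,342],[80,433],[220,528],[400,430]]" "[170,90]"
```

```text
[[116.2 215.9]
 [ 13.4 211.7]
 [ 14.  111.1]
 [114.7 113. ]] [ 64.6 162.9]
```

Call:
play_rows(
  increments=[
    [0.7,0,-6,0,0,0,0],
    [0.7,0,-6,0,0,0,0],
    [0.7,0,-6,0,0,0,0],
    [0.7,0,-6,0,0,0,0],
    [0.7,0,-6,0,0,0,0],
    [0.7,0,-6,0,0,0,0],
    [0.7,0,-6,0,0,0,0],
    [0.7,0,0,0,0,0,0],
  ],
)

```text
clock: 15.35
tool_pos: [0.5053, 0.1862, 0.0685]
eef_rot: [0.698, 0.716, 0.003, 0.002]
contact_force: [-0.1, 0.3, 0.8]
opening: 0.7
```

```bash
python3 see.py pics/s11.png 160 100
```

```text
t 15.35 shelf xy mm [ 82.3 161.1] z 68.5 yaw err -0.0023 toolz [ 0.007   0.0027 -1.    ] F [-0.1  0.3  0.8] op 0.7 q [-0.35  0.8  -0.15  1.95  0.28  0.4   0.88]
```

View pics/s11.png

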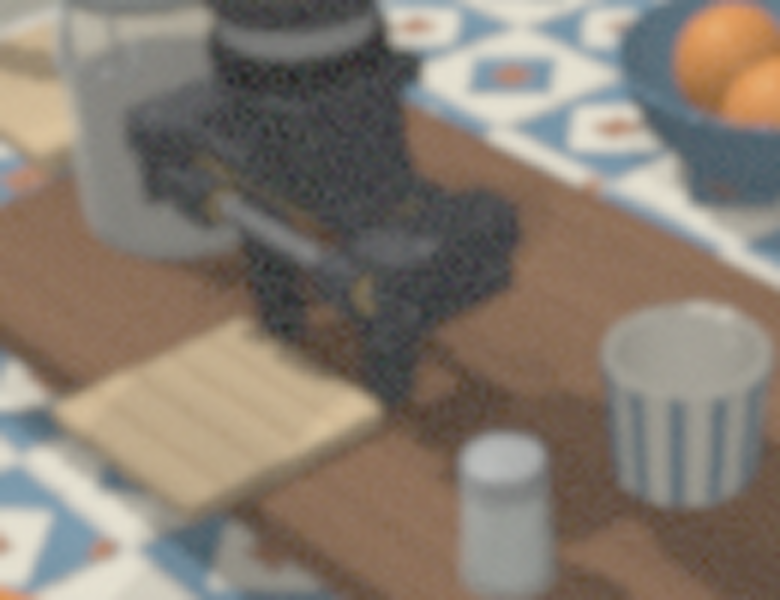

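```bash
python3 cor.py "[[238,318],[55,410],[193,508],[385,408]]" "[160,100]"; python3 -c "
from h import *
# front edge in side view: check line at predicted x=0
b=r.snapshot('side')[...,::-1]
u=proj('side',W([[0,y] for y in np.linspace(-.41,.41,9)],.09));print(u.round(1))
c=cv2.resize(b,None,fx=1.5,fy=1.5)
for q in u: cv2.circle(c,tuple(int(v) for v in (q+.5)*1.5),2,(0,0,255),-1)
cv2.imwrite('pics/e.png',c)"
```

```text
[[ 71.  217.3]
 [-29.  213.9]
 [-27.7 114.3]
 [ 72.6 113.8]] [ 21.7 164.8]
[[390.6 317. ]
 [340.2 281.2]
 [298.  251.2]
 [262.1 225.7]
 [231.2 203.8]
 [204.3 184.7]
 [180.7 168. ]
 [159.8 153.1]
 [141.2 139.9]]
```

View pics/e.png

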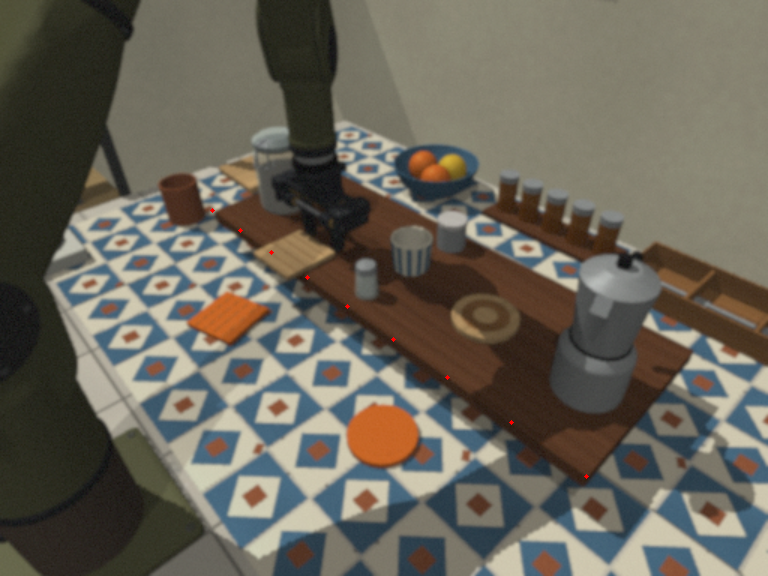

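Call:
play_rows(
  increments=[
    [0.7,0,-2,0,0,0,0],
    [0.7,0,-1.5,0,0,0,0],
    [0.7,0,0,0,0,0,0],
    [0.7,0,8,0,0,0,0],
    [0.7,0,15,0,0,0,0],
    [0.7,0,15,0,0,0,0],
    [0.7,0,15,-5,0,0,0],
    [0.7,0,5,-15,0,0,0],
  ],
)

```text
clock: 16.5
tool_pos: [0.5632, 0.1869, 0.0881]
eef_rot: [0.698, 0.716, 0.003, 0.001]
contact_force: [-0.8, -0.3, 0.2]
opening: 0.699
```

```bash
python3 see.py pics/s12.png 160 100
```

```text
t 16.5 shelf xy mm [140.2 160.1] z 88.1 yaw err -0.0034 toolz [ 0.0059  0.0019 -1.    ] F [-0.8 -0.3  0.2] op 0.699 q [-0.29  0.82 -0.19  1.77  0.26  0.57  0.95]
```

View pics/s12.png

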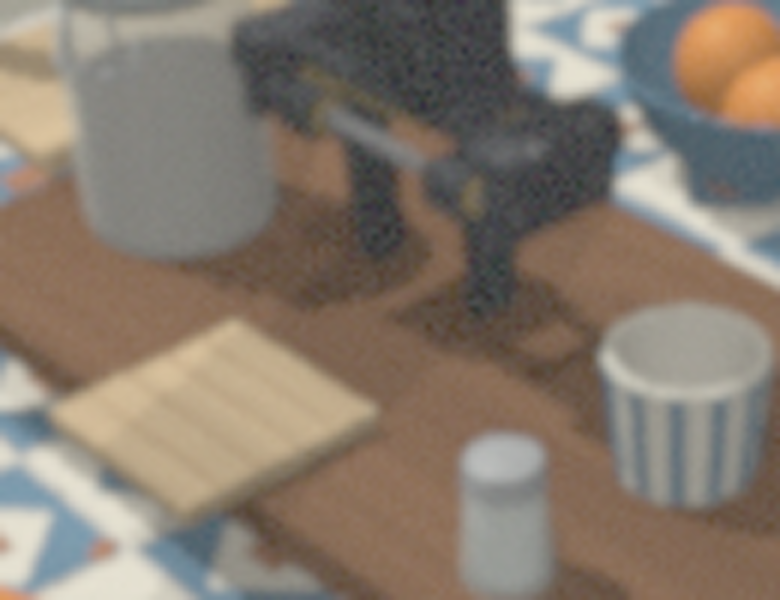

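Call:
play_rows(
  increments=[
    [0.7,0,5,-15,0,0,0],
    [0.7,0,10,-25,0,0,0],
    [0.7,0,10,-30,0,0,0],
    [0.7,-20,10,-30,0,0,0],
    [0.7,-35,10,-10,0,0,0],
    [0.7,-40,5,0,0,0,0],
    [0.7,-40,5,0,0,0,0],
    [0.7,-40,5,0,0,0,0],
  ],
)

```text
clock: 17.6
tool_pos: [0.6271, 0.0141, 0.1986]
eef_rot: [0.694, 0.72, 0.003, -0.001]
contact_force: [0.6, -0.3, 0.2]
opening: 0.703
```

```bash
python3 -c "
from h import *
st()
print(S(ray('top',np.array([[558,255],[560,240],[652,390]])/1.5,.1))*1000)
print(S(ray('side',np.array([[551,383],[570,400]])/1.5,.09))*1000)
a=r.snapshot('top')[...,::-1]
cv2.imwrite('pics/t13raw.png',a)
cv2.imwrite('pics/t13.png',cv2.resize(a,None,fx=1.5,fy=1.5))"
```

```text
t 17.6 shelf xy mm [199.1 -14.5] z 198.6 yaw err 0.0067 toolz [ 0.0028  0.0048 -1.    ] F [ 0.6 -0.3  0.2] op 0.703 q [ 0.06  0.71 -0.27  1.58  0.23  0.88  1.31]
[[ 109.0297393  -294.27259059]
 [ 132.4469927  -299.05482027]
 [-103.24672902 -421.78093656]]
[[  88.34805714 -307.36895792]
 [  81.12211308 -339.93672237]]
```

View pics/t13.png

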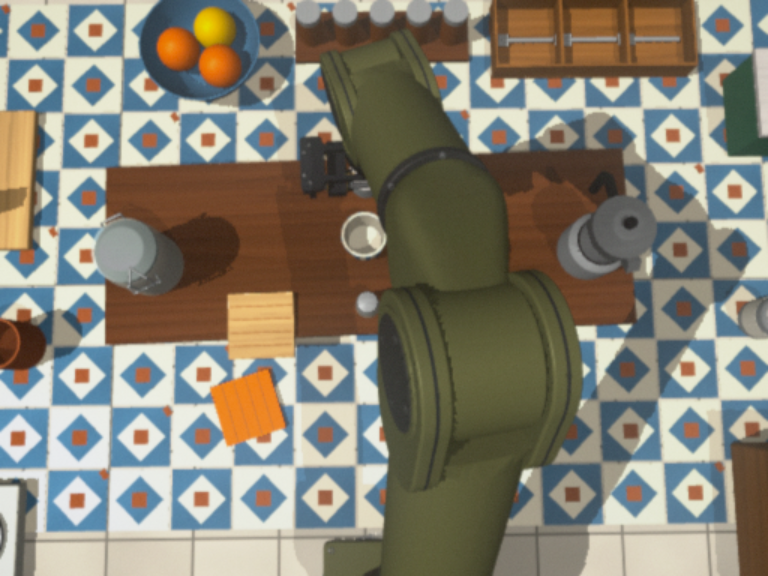

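Call:
play_rows(
  increments=[
    [0.7,-35,5,0,0,0,0.005],
    [0.7,-40,3,0,0,0,0],
    [0.7,-40,0,0,0,0,0],
    [0.7,-25,0,10,0,0,0],
    [0.7,-8,0,20,0,0,0],
    [0.7,0,0,25,0,0,0],
    [0.7,0,0,20,0,0,0],
    [0.7,0,0,0,0,0,0],
  ],
)

```text
clock: 18.65
tool_pos: [0.6359, -0.1431, 0.114]
eef_rot: [0.699, 0.715, -0.001, -0.003]
contact_force: [0.4, 1.0, -0.0]
opening: 0.698
```

```bash
python3 see.py pics/s14.png 280 120;python3 -c "
from h import *
b=r.snapshot('side')[...,::-1]
cv2.imwrite('pics/e2.png',cv2.resize(b,None,fx=1.5,fy=1.5))
im=r.snapshot('top')[...,::-1].copy();cv2.imwrite('pics/t14raw.png',im)
full=smask(im)*255
c0=im[150:260,130:220]
h=cv2.cvtColor(im,cv2.COLOR_BGR2HSV)
print(h[190:245:4,175],h[215,140:215:5])
"
```

```text
t 18.65 shelf xy mm [ 203.3 -171.9] z 114.0 yaw err -0.0058 toolz [-0.0059  0.0017 -1.    ] F [ 0.4  1.  -0. ] op 0.698 q [ 0.29  0.85 -0.26  1.55  0.28  0.78  1.51]
[[ 12 172 108]
 [ 14 156 116]
 [ 18 129 225]
 [ 18 128 234]
 [ 19 123 236]
 [ 18 127 229]
 [ 19 123 237]
 [ 18 129 224]
 [ 17 128 222]
 [ 17 129 222]
 [ 16 138 210]
 [ 18 123 228]
 [ 17 100 188]
 [104 100 165]] [[ 11 148 117]
 [ 12 158 116]
 [ 12 159 120]
 [ 19 123 237]
 [ 19 123 237]
 [ 19 125 235]
 [ 19 120 235]
 [ 19 123 234]
 [ 18 127 233]
 [ 19 127 231]
 [ 19 126 230]
 [ 18 126 214]
 [ 11 150 119]
 [ 12 145 123]
 [ 11 147 120]]
```

View pics/s14.png

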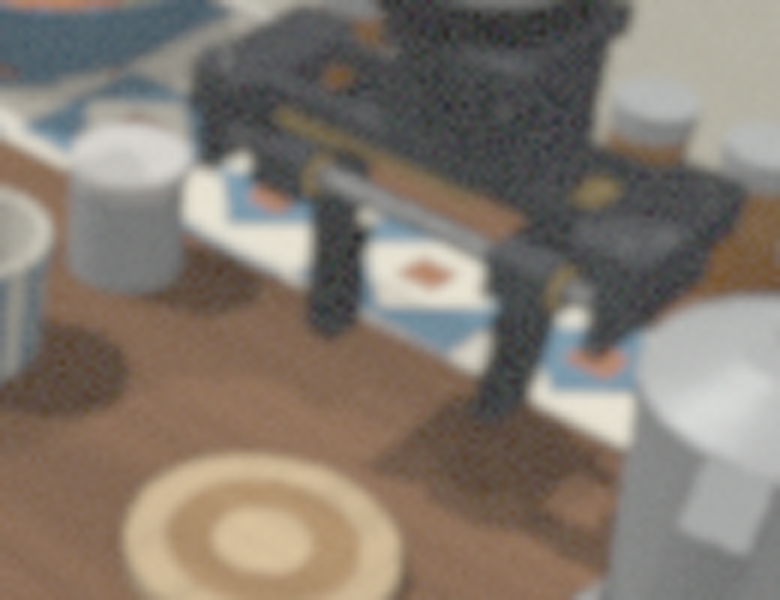

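View pics/e2.png

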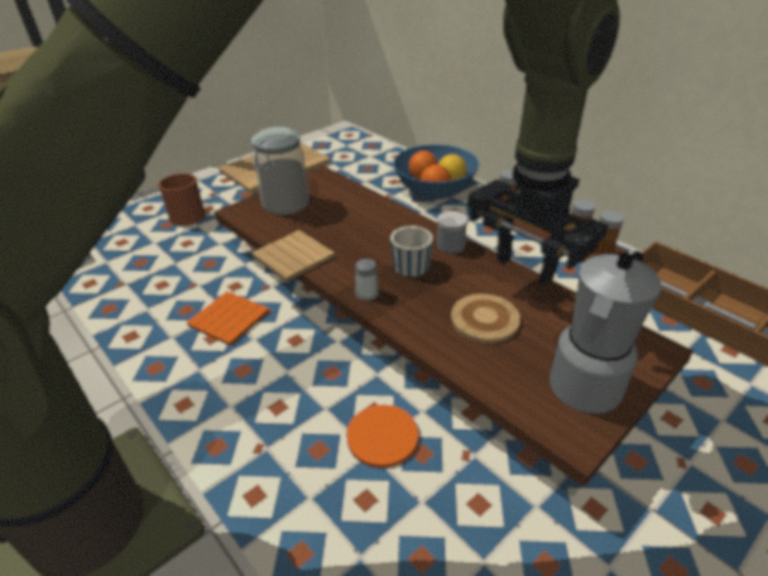

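```bash
cat >> h.py <<'E'
def sq(im,lo=(135,185),hi=(215,250),n='top',vmin=165):
    h=cv2.cvtColor(im,cv2.COLOR_BGR2HSV)
    m=((h[...,0]>=14)&(h[...,0]<=24)&(h[...,1]>95)&(h[...,1]<200)&(h[...,2]>vmin)).astype(np.uint8)*255
    k=np.zeros_like(m);k[lo[1]:hi[1],lo[0]:hi[0]]=m[lo[1]:hi[1],lo[0]:hi[0]]
    k=cv2.morphologyEx(cv2.morphologyEx(k,cv2.MORPH_CLOSE,np.ones((5,5))),cv2.MORPH_OPEN,np.ones((3,3)))
    cs,_=cv2.findContours(k,cv2.RETR_EXTERNAL,cv2.CHAIN_APPROX_NONE)
    c=max(cs,key=cv2.contourArea)[:,0]
    P=(S(ray(n,c,.1))*1000).astype(np.float32)
    return P,cv2.minAreaRect(P),cv2.minEnclosingCircle(P)
E
python3 -c "
from h import *
im=cv2.imread('pics/t14raw.png')
P,a,b=sq(im);print(a,P.min(0),P.max(0))
"
```

```text
((20.287132263183594, 167.44424438476562), (98.49771118164062, 100.05812072753906), 89.15322875976562) [-29.847654 117.84073 ] [ 69.97178 217.3049 ]
```

Call:
play_rows(
  increments=[
    [0.7,4,3,20,0.006,0.002,-0.006],
    [0.7,0,0,14,0,0,0],
    [0.7,0,0,7,0,0,0],
    [0.7,0,0,2,0,0,0],
    [0.7,0,0,0,0,0,0],
    [0.7,0,-6,0,0,0,0],
    [0.7,0,-6,0,0,0,0],
    [0.7,0,0,0,0,0,0],
  ],
)

```text
clock: 19.85
tool_pos: [0.6295, -0.1404, 0.0731]
eef_rot: [0.697, 0.717, -0.001, -0.002]
contact_force: [-0.3, -0.1, 0.4]
opening: 0.698
```

```bash
python3 see.py pics/s15.png 280 120
```

```text
t 19.85 shelf xy mm [ 197. -169.] z 73.1 yaw err -0.0006 toolz [-0.0032  0.0016 -1.    ] F [-0.3 -0.1  0.4] op 0.698 q [ 0.28  0.9  -0.24  1.6   0.3   0.68  1.49]
```

View pics/s15.png

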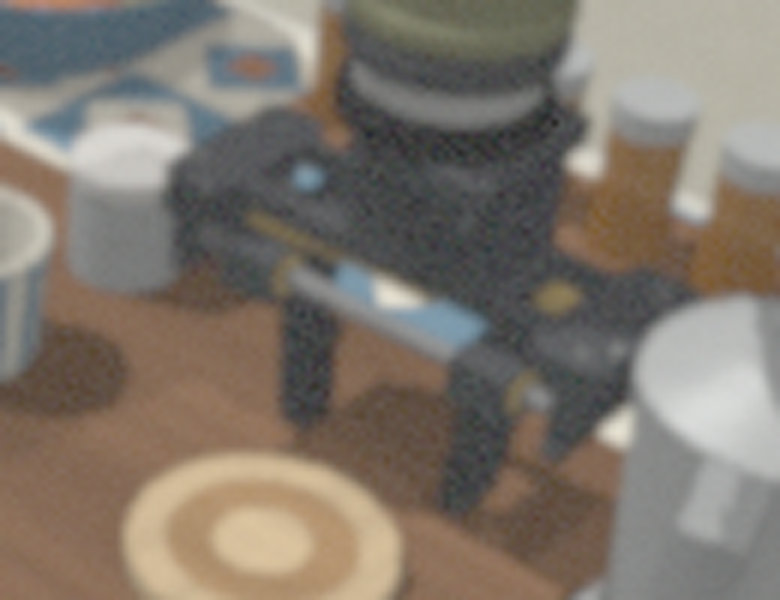

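Call:
play_rows(
  increments=[
    [0.7,1.5,0,3,0.003,0.001,0],
    [0.7,0,0,1.5,0,0,0],
    [0.7,0,0,0,0,0,0],
    [0.7,0,-8,0,0,0,0],
    [0.7,0,-8,0,0,0,0],
    [0.7,0,-8,0,0,0,0],
    [0.7,0,-8,0,0,0,0],
    [0.7,0,0,0,0,0,0],
  ],
)

```text
clock: 20.95
tool_pos: [0.5955, -0.1397, 0.0685]
eef_rot: [0.697, 0.717, -0.001, -0.003]
contact_force: [0.4, 0.4, 0.1]
opening: 0.699
```

```bash
python3 see.py pics/s16.png 260 130
```

```text
t 20.95 shelf xy mm [ 163.  -167.3] z 68.5 yaw err -0.0006 toolz [-0.006   0.0027 -1.    ] F [0.4 0.4 0.1] op 0.699 q [ 0.29  0.87 -0.23  1.71  0.31  0.6   1.47]
```

View pics/s16.png

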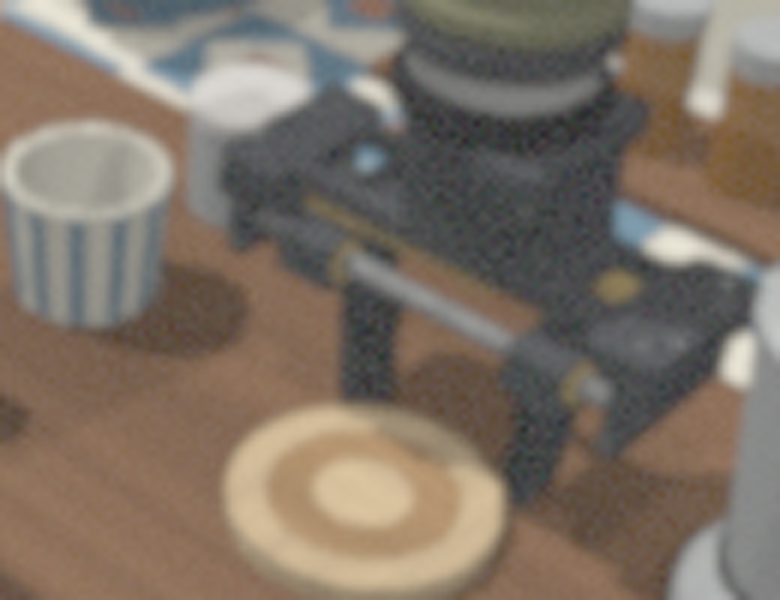

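Call:
play_rows(
  increments=[
    [0.7,0,-8,0,0,0,0],
    [0.7,0,-8,0,0,0,0],
    [0.7,0,-8,0,0,0,0],
    [0.7,0,-8,0,0,0,0],
    [0.7,0,-8,0,0,0,0],
    [0.7,0,-8,0,0,0,0],
    [0.7,0,-8,0,0,0,0],
    [0.7,0,0,0,0,0,0],
  ],
)

```text
clock: 22.05
tool_pos: [0.5367, -0.1412, 0.0689]
eef_rot: [0.697, 0.717, -0.001, -0.003]
contact_force: [-0.5, -0.0, -0.0]
opening: 0.699
```

```bash
cat >> h.py <<'E'
def rnd(im,lo,hi,vmin=90):
    h=cv2.cvtColor(im,cv2.COLOR_BGR2HSV)
    m=((h[...,0]>=12)&(h[...,0]<=26)&(h[...,1]>60)&(h[...,1]<190)&(h[...,2]>vmin)).astype(np.uint8)*255
    return m
E
python3 see.py pics/s17.png 240 140
```

```text
t 22.05 shelf xy mm [ 104.2 -167.1] z 68.9 yaw err -0.0005 toolz [-0.0046  0.0029 -1.    ] F [-0.5 -0.  -0. ] op 0.699 q [ 0.3   0.82 -0.21  1.89  0.34  0.47  1.45]
```

View pics/s17.png

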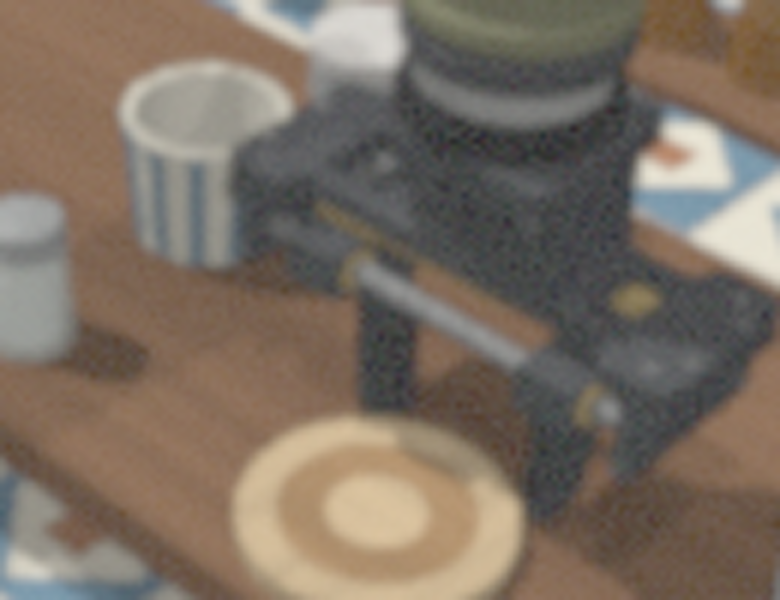

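```bash
python3 -c "
from h import *
print(S(ray('side',[[378/6+239.6,511/6+139.6]],.1))*1000)
print('cup',S(ray('top',np.array([[364,236],[386,236]])/1.5,.148))*1000)"
```

```text
[[  55.62699673 -168.24503807]]
cup [[140.93935501   3.93914048]
 [139.65002674 -28.61993878]]
```

Call:
play_rows(
  increments=[
    [0.7,0,-5,0,0,0,0],
    [0.7,0,-5,0,0,0,0],
    [0.7,0,-5,0,0,0,0],
    [0.7,0,-5,0,0,0,0],
    [0.7,0,-5,0,0,0,0],
    [0.7,0,-5,0,0,0,0],
    [0.7,0,-4,0,0,0,0],
    [0.7,0,0,0,0,0,0],
  ],
)

```text
clock: 23.15
tool_pos: [0.5019, -0.142, 0.0691]
eef_rot: [0.697, 0.717, 0.0, -0.002]
contact_force: [-0.2, 0.3, -1.1]
opening: 0.702
```

```bash
python3 see.py pics/s18.png 220 150
```

```text
t 23.15 shelf xy mm [  69.4 -166.9] z 69.1 yaw err -0.0002 toolz [-0.0026  0.0031 -1.    ] F [-0.2  0.3 -1.1] op 0.702 q [ 0.3   0.79 -0.19  1.99  0.35  0.39  1.44]
```

View pics/s18.png

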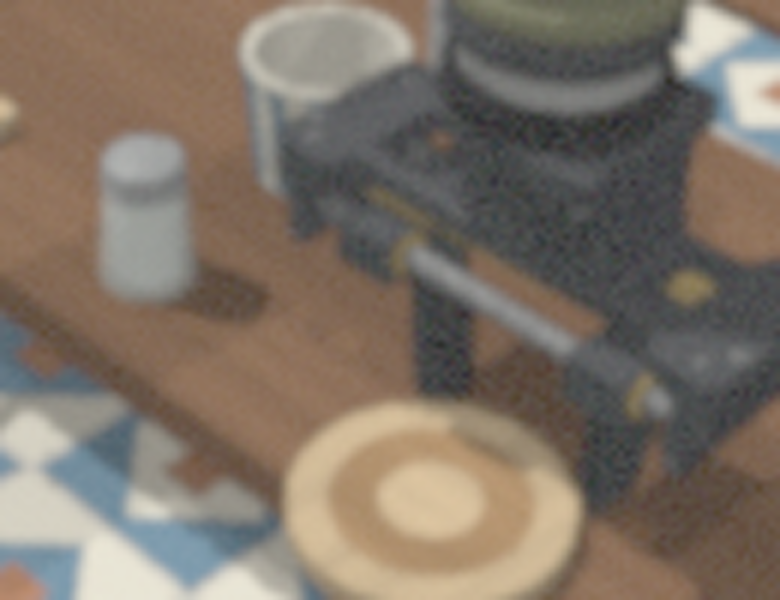

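Call:
play_rows(
  increments=[
    [0.7,0,-2,0,0,0,0],
    [0.7,0,0,0,0,0,0],
    [0.7,0,8,0,0,0,0],
    [0.7,0,18,0,0,0,0],
    [0.7,0,25,-5,0,0,0],
    [0.7,0,20,-20,0,0,0],
    [0.7,0,15,-30,0,0,0],
    [0.7,0,15,-30,0,0,0],
  ],
)

```text
clock: 24.25
tool_pos: [0.6047, -0.1385, 0.1538]
eef_rot: [0.697, 0.717, -0.001, -0.004]
contact_force: [0.3, 0.4, -0.1]
opening: 0.697
```

Call:
play_rows(
  increments=[
    [0.7,10,10,-30,0,0,0],
    [0.7,20,20,-30,0,0,0],
    [0.7,40,20,-10,0,0,0],
    [0.7,50,10,0,0,0,0],
    [0.7,50,0,0,0,0,0],
    [0.7,30,0,0,0,0,0],
    [0.7,0,0,0,0,0,0],
    [0.7,0,0,0,0,0,0],
  ],
)

```text
clock: 25.25
tool_pos: [0.6673, 0.0669, 0.2299]
eef_rot: [0.698, 0.716, 0.003, -0.001]
contact_force: [0.6, -1.3, 0.3]
opening: 0.702
```

```bash
python3 -c "
from h import *
st()
im=r.snapshot('top')[...,::-1].copy();cv2.imwrite('pics/t19raw.png',im)
cv2.imwrite('pics/t19.png',cv2.resize(im,None,fx=1.5,fy=1.5))
cv2.imwrite('pics/s19.png',cv2.resize(r.snapshot('side')[...,::-1],None,fx=1.5,fy=1.5))
P,a,b=sq(im);print(a,P.min(0),P.max(0))
"
```

```text
t 25.25 shelf xy mm [240.8  37.2] z 229.9 yaw err -0.0038 toolz [ 0.0016  0.0058 -1.    ] F [ 0.6 -1.3  0.3] op 0.702 q [-0.03  0.74 -0.28  1.39  0.21  1.03  1.25]
((19.941268920898438, 167.51271057128906), (98.37101745605469, 99.3644790649414), 89.15322875976562) [-29.847654 118.13756 ] [ 69.97178 217.3049 ]
```

View pics/t19.png

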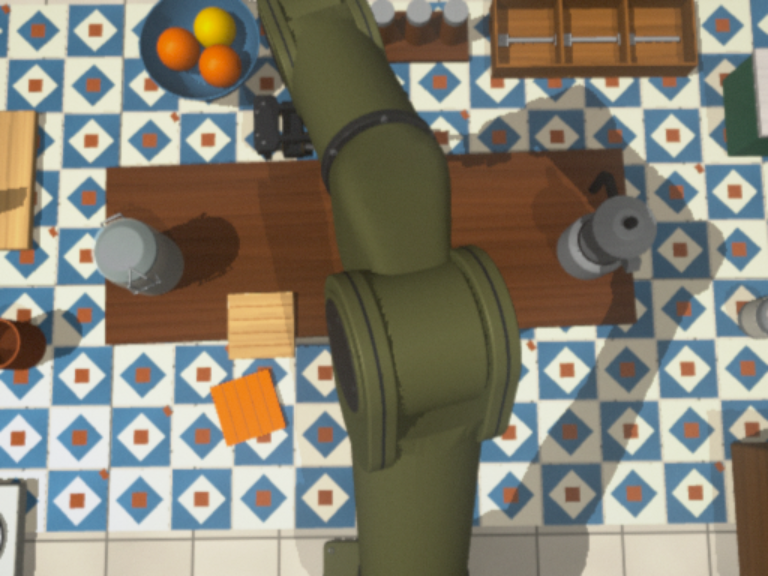

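View pics/s19.png

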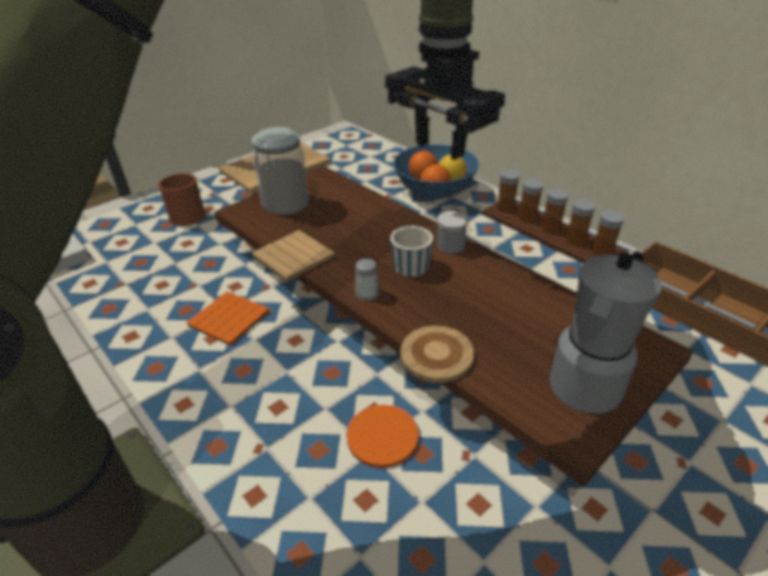

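Call:
play_rows(
  increments=[
    [0.7,25,0,-10,0,0,0],
    [0.7,40,0,-10,0,0,0],
    [0.7,40,0,0,0,0,0],
    [0.7,25,0,0,0,0,0],
    [0.7,0,0,0,0,0,0],
    [0.7,0,0,0,0,0,0],
    [0.7,0,0,0,0,0,0],
    [0.7,0,0,0,0,0,0],
  ],
)

```text
clock: 26.35
tool_pos: [0.6659, 0.1979, 0.2551]
eef_rot: [0.702, 0.712, 0.004, -0.001]
contact_force: [-1.2, 0.0, 0.7]
opening: 0.705
```

```bash
python3 -c "
from h import *
st()
im=r.snapshot('top')[...,::-1].copy();cv2.imwrite('pics/t20raw.png',im)
P,a,b=sq(im,(265,180),(345,255));print(a,b,P.min(0),P.max(0))
m=smask(im)
cols=np.r_[72:140,345:412];bot=[]
for c in cols: 
    w=np.where(m[150:240,c])[0]; bot.append(150+w.max()+.5)
p=rob(cols,np.array(bot));print(p, S(ray('top',[[c,np.polyval(p,c)] for c in(75,175,315,410)],.09))*1000)
cv2.imwrite('pics/t20.png',cv2.resize(im[160:280,120:430],None,fx=2.5,fy=2.5,interpolation=cv2.INTER_CUBIC))
"
```

```text
t 26.35 shelf xy mm [243.2 168.1] z 255.1 yaw err -0.0146 toolz [ 0.0049  0.007  -1.    ] F [-1.2  0.   0.7] op 0.705 q [-0.23  0.75 -0.26  1.28  0.2   1.12  1.08]
((20.076744079589844, -165.99803161621094), (96.8404769897461, 94.40777587890625), 87.68174743652344) ((20.3468017578125, -166.23580932617188), 49.85093688964844) [ -27.514141 -214.882   ] [  67.76076  -117.188225]
[-4.03854543e-02  2.31910075e+02] [[   0.91431766  395.7149227 ]
 [   0.92328942  166.14284373]
 [   0.93591677 -156.9698218 ]
 [   0.94453011 -377.37066696]]
```

View pics/t20.png

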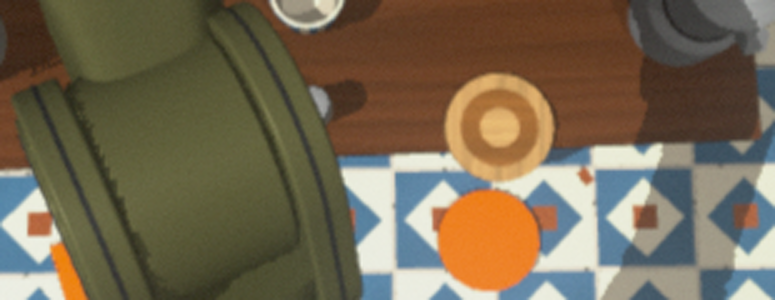

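```bash
python3 -c "
from h import *
a=cv2.imread('pics/side0.png').astype(int);b=cv2.imread('pics/s19.png').astype(int)
d=np.abs(a-b).sum(2)
for n,(x0,y0,x1,y1) in dict(shaker=(350,255,385,302),cup=(388,225,436,275),tin=(436,210,470,250),moka=(550,250,660,410),jar=(250,125,310,215)).items(): print(n,d[y0:y1,x0:x1].mean().round(1))
print(r.finish_job())"
```

```text
shaker 8.8
cup 8.1
tin 24.8
moka 43.0
jar 5.7
the job is handed in; nothing more can be done
None
```

I slid both bamboo coasters along the walnut shelf to its front edge with the open fingertips. Nothing was grasped or lifted, and I handed the job in at about 26.4 s with the arm clear above the shelf.

**Last checks (top camera):**

| Coaster | Overhang | Orientation |
|---|---|---|
| Square | about 31 mm of 100 mm | side parallel to the edge within about 1° |
| Round | about 31 mm of 100 mm | not applicable |

The camera may see part of the shelf's front face, so the true overhang could be 1–2 mm more.

**Checks that disagreed:**
- **Fingertip height:** the real fingertips sat roughly 22–24 mm higher than the reported TCP height. I found this in the side view and by lowering the fingers in small steps, and set the pushing height from that.
- **Objects left alone:** comparing before and after pictures, the jar, cup and shaker match closely. The moka pot and the sugar tin areas differ more (43 and 25, against 6–9 for the others). I put that down to the arm's changed shadow and did not check it further. By eye both stand where they were, and no contact force was felt.

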